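# Tip a sharpening stone up out of its pocket and stand it to dry

## Robot

A 7-joint arm with a two-finger parallel gripper is mounted at the origin on the work surface; the furniture and walls round the work are solid. World frame = base frame: x ahead of the robot, y to its left, z up, the work surface at z = 0. Lengths are in m, angles in rad, forces in N, time in s.
With the tool pointing down it reaches from about 0.4 to 0.875 m from the base axis. Payload 19.3 kg.
Tool frame: the origin (TCP) lies midway between the tips of the shut fingers; the grasp point (between the pads) lies 19 mm behind it; z points along the fingers, y is the line along which they close (so a half turn about z gives the same grasp; the last joint's range is limited). The gripper opens to 85 mm and grips with 20 to 120 N. Pads are 22 mm wide; open, the fingers measure 114 mm over their backs; the gripper's body (76 mm by 85 mm) begins 54 mm behind the grasp point. The pads swing forward as they close: fully open they stand 13 mm farther back than shut.
Start: joints at [1.157, 0.521, -0.036, 1.599, 0.021, 1.021, -0.113], TCP at [0.211, -0.588, 0.231] pointing down, gripper open.
Joint ranges: [-2.91, 2.91], [-0.3, 2.13], [-1.5, 1.42], [0.17, 2.43], [-1.26, 4.41], [0.16, 1.93], [-2.52, 2.52]. Speed limits (rad/s): [1.89, 1.89, 2.39, 2.39, 3.01, 3.01, 3.01].

## Interface

Orientations are given as [roll, pitch, yaw] about the fixed x, y, z axes, in that order (R = Rz(yaw) Ry(pitch) Rx(roll)).
In Python, from workcell import * gives the robot as it stands. The module is installed in compiled form; this text tells all that it offers.
- The arm moves only by the tool play_rows, never from a script. Its argument "deltas" is a list of rows, each a list of 7 numbers: the shift along the tool's x, y, z in units of 500 mm (1.0 is 500 mm), then the turn, a rotation vector about the tool's x, y, z in units of 120 degrees (1.0 is 120 degrees), then the closure, from 0 (fully open) to 1 (shut). A call has 1 to 10 rows; each row is the pose to reach, as a shift and turn from the pose commanded when the call began, along the tool's axes at that moment; what a row does not reach only later rows make up. A row lasts 1/10 s, in which the tool goes at most 50 mm and 8.59 degrees, less where a joint would pass 70% of its speed; a pose out of reach is approached as far as the arm can. A call with a number of a shift or a turn outside -1 to 1 is refused whole. A call with a gripper value outside its range is refused whole. The fingers move at their own pace and stop on an object; "newtons" is the grip in N (left out, the last holds). Time passes only in rows, so rows that repeat a pose let the fingers close. It gives the time, the measured TCP pose, the force, the opening and the grip force at its end, in the units of the state.
- observe(): the state, without advancing time (a new reading comes with each control period).
- grab_frame(name): name is "scene" or "top" or "wrist"; returns the picture (480x640x3 uint8, red, green, blue); there is no depth.
- get_calibration(name): a dict with "fovy" (degrees; the focal length in pixels is half the picture's height over the tangent of half this angle, whatever the lens; pixels are square), "cx", "cy" (the principal point, pixels), "xyz" and "rotation" of the camera in the world. Camera axes: x right, y down, z forward; pixel columns grow to the right and rows downward; lengths in m; the calibration is good to about 2 mm. The wrist camera is an equidistant fisheye: a pixel r from the principal point sees the ray r / f radians off the axis. A picture is of the moment at which its call begins: read the wrist's pose just before it. get_calibration takes no time and is no camera call; for the wrist camera it gives the pose at the moment of the call.
- job_done(): hands the job in; it is judged then, once.
The state is a dict: "clock": time; "qpos": joint angles; "qd": joint speeds; "joint_efforts": joint torques, N m; "position": TCP position; "tool_rot": TCP orientation; "force": force on the tool from outside, world axes, zero at the start; "moment": the same for the moment, N m; "grip_width": finger opening in m; "finger_force": force on a finger pad.
Only numpy, scipy, OpenCV 4.12 (cv2) and the standard library are available. Lean on these libraries where they do the work, as an engineer would, in place of code of your own. Each camera call takes 0.05 s, during which the arm holds its last target. There are 200 camera calls.

## Task

Take the brick-red round sharpening stone out of the wooden tip-up holder: press down on the very rim that overhangs the open well until the stone tips up and stays leaning in its pocket by itself, then grip it by the raised edge and stand it on edge in the slot of the small drying rack. Don't let it drop from up in the air, and leave the dark grey and the white stone in their pockets.

Things in the scene. Friction and masses are not known exactly. Their poses are not given: they have to be found in the camera images.
- red_stone: Brick-red flat round stone, 68 mm across, 18 mm thick, 0.15 kg: the one to take. Origin at its centre, z along its round axis (up while it lies flat). It lies in any one of the holder's three pockets, at about holder x = 0, centre 45 mm and top 54 mm high. Tipped up it leans 45 to 70 degrees from flat, raised edge on the holder's -x side, 70 to 80 mm high, to be pinched across the 18 mm.
- grey_stone: Dark grey stone of the same shape in another pocket; stays where it is.
- white_stone: Off-white stone of the same shape in another pocket; stays where it is.
- stone_holder: Plywood holder, fixed, 274 mm along its y, x = -44 to +47 mm. Origin on the bench under the middle pocket, z up. Pockets at y = -86, 0, +86 mm, 72 mm wide, between ribs 14 mm wide, 50 mm high; at the back (x = -44 to -30) corner posts 50 mm high with a 38 mm notch between. Each has a flat seat 36 mm high up to x = +2 mm, then an open well (floor 8 mm high); the stone overhangs it.
- seat_edge (a point): Middle of the middle pocket's seat edge (holder x = +2, z = 36 mm, edge along y, same in all pockets); the stone tips about it. Press only its outer rim: all of the presser at holder x = +22 mm or more (a wide tip is thus centred at or past the rim, x = 34), its end down to 39 to 45 mm height. Past 25 degrees it tips on by itself and stays. Pressed nearer in, it falls back flat.
- well_stop (a point): Middle of the top inner edge of the middle pocket's low stop wall (holder x = +35, z = 15 mm; wall to x = +47), dark wood, the same in all pockets. A tipped stone's low edge stands in the well against it. Grip the raised edge with the fingers one on each face, the hand leaning partly with the stone (20 to 30 degrees, towards the holder's -x side), tips 10 to 15 mm below the edge.
- drying_rack: Light wooden rack, fixed to the bench, 92 mm along its x and 124 mm along its y. Origin on the bench under its middle, z up. One slot along its y, 46 mm wide and 96 mm long inside; slot floor 8 mm high, side rails 48 mm high, end blocks 21 mm high. A stone standing in the slot has its centre about 42 mm high and may lean against a rail by up to 35 degrees.

How it is judged:
By the outcome, as a careful person would: the job done as asked, in the order asked, and still so for the second after the job is handed in, with the robot touching nothing.
It also fails if it takes over 45 s, if anything falls off the work surface, if the arm or the gripper's body presses on something with over 40 N, if the wrist force passes 120 N, or if a joint passes its speed limit or range.

## Working session

There is one attempt and no reset: what is moved stays moved. The work goes in short steps, Python scripts to look and compute and a tool call to move; the robot and the scene stay as the last step left them, time stands still between calls to the robot, and variables do not carry over. Pictures are saved under pics/ and viewed, at most 11 in all, crops included, and the job is handed in when it is done.

Besides the shell and the picture viewer there is one more tool, called after ">>>" by a JSON object that holds its "op" and its "data". play_rows: Moves the arm, as the interface text tells. Its arguments: {"type":"object","properties":{"deltas":{"type":"array"},"newtons":{"type":"number"}},"required":["deltas"]}

```bash
mkdir -p pics; python3 - <<'E'
from workcell import *
import cv2
for n in("scene","top"):
    c=get_calibration(n);print(n,c)
    cv2.imwrite(f"pics/{n}0.png",grab_frame(n)[:,:,::-1])
o=observe();print(o)
print(get_calibration("wrist"))
E
```

```text
scene {'fovy': 51.40723367500374, 'cx': 332.0522112971987, 'cy': 240.50245715331542, 'xyz': array([0.19161215, 0.61372909, 0.44397258]), 'rotation': array([-2.05077574,  0.02215176, -2.67088927])}
top {'fovy': 42.183168154433325, 'cx': 316.20378422998846, 'cy': 250.9361090798205, 'xyz': array([ 0.44787971, -0.03120026,  1.00371369]), 'rotation': array([-3.05336032,  0.01094812, -1.58989915])}
{'clock': 0.1, 'qpos': array([ 1.15682466,  0.52197428, -0.03635579,  1.59994462,  0.02119185,
        1.0210566 , -0.11280019]), 'qd': array([-0.00188753, -0.00309837, -0.00026853, -0.00061658, -0.00024738,
       -0.00079617,  0.00065717]), 'joint_efforts': array([ 2.42863964e-03, -9.28483343e+01,  1.98370300e+00, -3.70536661e+01,
        1.82005222e-02,  5.46841649e-03, -5.69971871e-05]), 'position': array([ 0.21054003, -0.58816348,  0.23077285]), 'tool_rot': array([-3.14059526e+00,  4.68819891e-05,  3.43780731e-01]), 'force': array([-0.2323625 , -0.129639  , -0.48023673]), 'moment': array([-0.00187731,  0.03577946, -0.01467989]), 'finger_force': 0.0, 'grip_width': 0.0854909838327449}
{'fovy': 65.70646984690485, 'cx': 323.0692290260574, 'cy': 236.09000294914745, 'xyz': array([ 0.2809797 , -0.56306688,  0.37364494]), 'rotation': array([ 2.84676826e+00,  6.53838037e-04, -1.22686682e+00])}
```

View pics/top0.png

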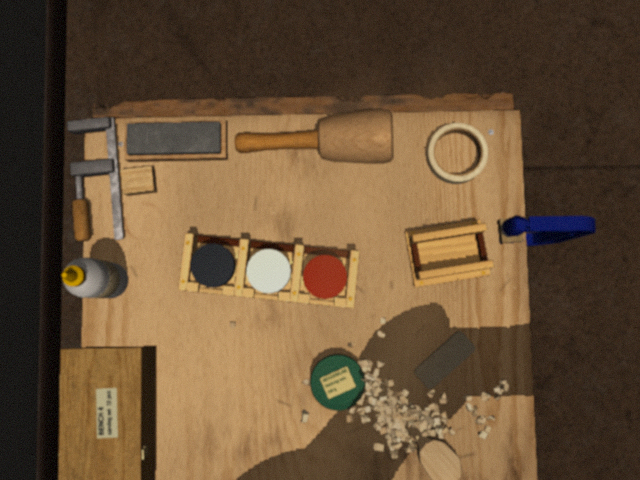

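View pics/scene0.png

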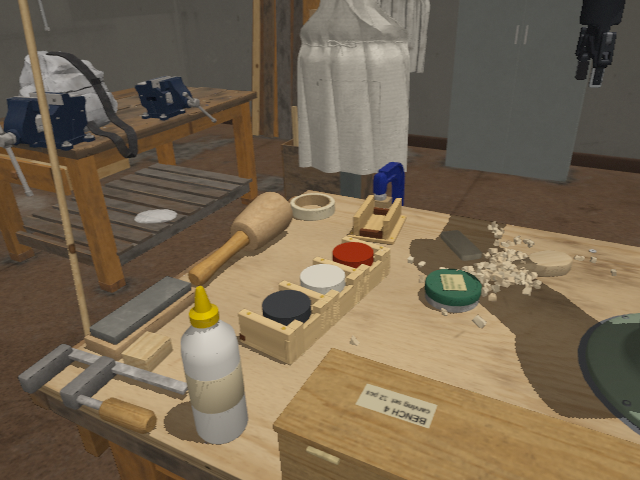

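```bash
cat > h.py <<'E'
import numpy as np,cv2
from scipy.spatial.transform import Rotation as R
def cam(c): return np.array(c["xyz"]),R.from_euler("xyz",c["rotation"]).as_matrix(),240/np.tan(np.radians(c["fovy"]/2)),c["cx"],c["cy"]
def ray(c,uv,z,fish=False):
    p,M,f,cx,cy=cam(c);d=(np.atleast_2d(uv)-[cx,cy])/f
    if fish:
        r=np.linalg.norm(d,axis=1,keepdims=True);v=np.hstack([d/r*np.sin(r),np.cos(r)])
    else: v=np.hstack([d,np.ones((len(d),1))])
    w=v@M.T; return p+w*((z-p[2])/w[:,2:])
def proj(c,P,fish=False):
    p,M,f,cx,cy=cam(c);v=(np.atleast_2d(P)-p)@M
    if fish:
        s=np.linalg.norm(v[:,:2],axis=1,keepdims=True);t=np.arctan2(s,v[:,2:]);return v[:,:2]/s*t*f+[cx,cy]
    return v[:,:2]/v[:,2:]*f+[cx,cy]
E
python3 - <<'E'
from workcell import *
from h import *
im=cv2.imread("pics/top0.png");c=get_calibration("top")
hsv=cv2.cvtColor(im,cv2.COLOR_BGR2HSV).astype(int)
yy,xx=np.mgrid[:480,:640]
box=lambda a,b,d,e:(xx>a)&(xx<b)&(yy>d)&(yy<e)
m={"red":box(298,352,248,305)&(((hsv[...,0]<6)|(hsv[...,0]>174))&(hsv[...,1]>170)&(hsv[...,2]>90)),
"white":box(240,300,240,300)&(hsv[...,1]<50)&(hsv[...,2]>140),"grey":box(188,238,240,290)&(hsv[...,2]<60)}
for k,v in m.items():
    n,l,st,ce=cv2.connectedComponentsWithStats(v.astype(np.uint8));i=1+st[1:,4].argmax()
    print(k,ce[i],st[i],ray(c,ce[i],.054))
a=cv2.resize(im[225:310,175:365],None,fx=4,fy=4,interpolation=cv2.INTER_CUBIC)
b=cv2.resize(im[215:295,400:500],None,fx=3,fy=3,interpolation=cv2.INTER_CUBIC)
o=np.zeros((590,770,3),np.uint8);o[:340,:760]=a;o[345:585,:300]=b
cv2.imwrite("pics/crop.png",o)
E
```

```text
red [321.5638126  278.77059774] [304 256  40  41 619] [[ 0.48928017 -0.02977343  0.054     ]]
white [268.18552632 270.52302632] [ 246  249   45   44 1520] [[0.50348872 0.05159205 0.054     ]]
grey [212.29330832 263.04377736] [ 191  241   44   45 1599] [[0.51665382 0.13716635 0.054     ]]
```

View pics/crop.png

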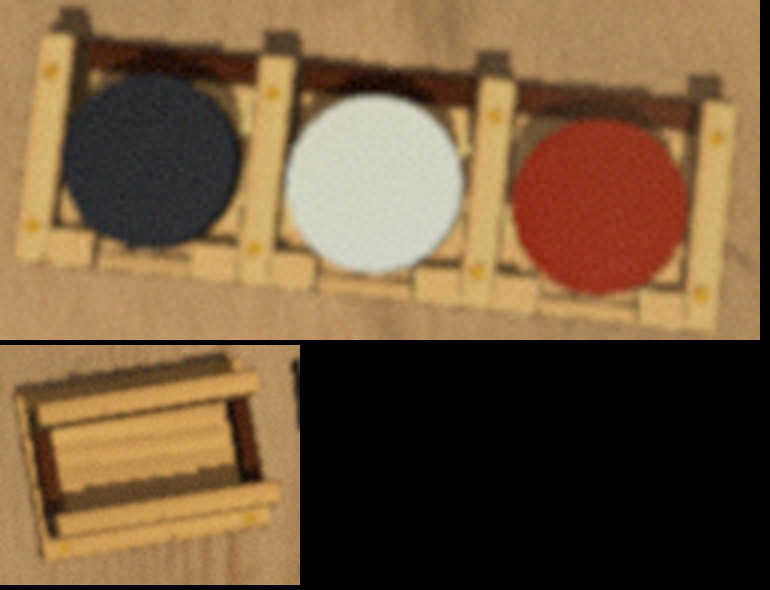

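```bash
cat > est.py <<'E'
from workcell import *
from h import *
c=get_calibration("top")
u=lambda P,s,o:(np.array(P)+.5)/s-.5+o
H=ray(c,u([(42,33),(17,260),(735,102),(716,329)],4,[175,225]),.05)[:,:2]
L=np.array([(47,137),(-44,137),(47,-137),(-44,-137)])/1e3
def fit(L,W):
    a,b=L-L.mean(0),W-W.mean(0)
    t=np.arctan2((a[:,0]*b[:,1]-a[:,1]*b[:,0]).sum(),(a*b).sum());M=np.array([[np.cos(t),-np.sin(t)],[np.sin(t),np.cos(t)]])
    return t,W.mean(0)-M@L.mean(0),M,W-(L-L.mean(0))@M.T-W.mean(0)
t,o,M,r=fit(L,H)
S=ray(c,u([(600,206),(375,183),(151,160)],4,[175,225]),.054)[:,:2]
K=ray(c,u([(42,80),(258,45),(55,172),(277,137)],3,[400,215]),.048)[:,:2]
d=(K[0]-K[1])+(K[2]-K[3]);tr=np.arctan2(-d[0],d[1]);ro=K.mean(0)
if __name__=="__main__":
    print("holder",t,o,r*1e3);print("stones",S,"local",(S-o)@M*1e3);print("rack",tr,ro,K)
E
python3 est.py
```

```text
holder -0.11759350453048675 [0.50342207 0.05120198] [[-1.63395827 -1.98779564]
 [ 1.29370784 -3.0117128 ]
 [-1.6376805   3.12820663]
 [ 1.97793093  1.87130181]]
stones [[ 0.4932265  -0.03452587]
 [ 0.50370963  0.05129928]
 [ 0.51422312  0.13705156]] local [[-6.73396039e-02 -8.63319674e+01]
 [ 2.74156268e-01  1.30362272e-01]
 [ 6.54347657e-01  8.65239018e+01]]
rack 0.13893110444507034 [ 0.52862336 -0.23174138] [[ 0.54445549 -0.17285025]
 [ 0.56028912 -0.28426506]
 [ 0.49703217 -0.17793249]
 [ 0.51271667 -0.29191771]]
```

```bash
cat > mv.py <<'E'
from workcell import *
from h import *
TH=-0.12;HO=np.array([.5036,.0512,0]);RH=R.from_euler("z",TH)
TR=.139;RO=np.array([.5286,-.2317,0]);RR=R.from_euler("z",TR)
def hold(p): return HO+RH.apply(np.array(p)/1e3)
def rack(p): return RO+RR.apply(np.array(p)/1e3)
def ori(yaw,lean): # tool y along frame x; hand leans 'lean' deg to frame -x
    return R.from_euler("z",yaw)*R.from_euler("y",-lean,degrees=True)*R.from_euler("xyz",[np.pi,0,np.pi/2])
def delta(p,q):
    o=observe();r0=R.from_euler("xyz",o["tool_rot"])
    return np.round(np.r_[r0.inv().apply(p-o["position"])/.5,np.degrees((r0.inv()*q).as_rotvec())/120],4).tolist()
E
python3 -c "
from mv import *
print(delta(hold([37.5,-86,200]),ori(TH,0)))"
```

```text
[0.973, -0.8189, 0.0623, -0.0004, -0.0002, -0.5286]
```

>>> {"op": "play_rows", "data": {"deltas": [[0.973,-0.819,0.0,0,0,-0.5286,1],[0.973,-0.819,0.0,0,0,-0.5286,1],[0.973,-0.819,0.0,0,0,-0.5286,1],[0.973,-0.819,0.0,0,0,-0.5286,1],[0.973,-0.819,0.0,0,0,-0.5286,1],[0.973,-0.819,0.0,0,0,-0.5286,1],[0.973,-0.819,0.0,0,0,-0.5286,1],[0.973,-0.819,0.0,0,0,-0.5286,1],[0.973,-0.819,0.0,0,0,-0.5286,1],[0.973,-0.819,0.0,0,0,-0.5286,1]]}}

```text
clock: 1.1
position: [0.4628, -0.1546, 0.2313]
tool_rot: [3.142, 0.0, 1.451]
force: [0.9, -1.4, -0.1]
grip_width: -0.0001
finger_force: 0.0
```

```bash
python3 -c "
from mv import *
print(observe()['position'],observe()['tool_rot'],delta(hold([37.5,-86,150]),ori(TH,0)))"
```

```text
[ 0.46278703 -0.15459599  0.23133745] [3.14157292e+00 1.22133555e-04 1.45061335e+00] [0.2464, 0.1067, 0.1626, 0.0, 0.0001, -0.0001]
```

>>> {"op": "play_rows", "data": {"deltas": [[0.2464,0.1067,0.1626,0,0,0,1],[0.2464,0.1067,0.1626,0,0,0,1],[0.2464,0.1067,0.1626,0,0,0,1],[0.2464,0.1067,0.1626,0,0,0,1],[0.2464,0.1067,0.1626,0,0,0,1],[0.2464,0.1067,0.1626,0,0,0,1]]}}

```text
clock: 1.7
position: [0.5297, -0.0414, 0.1503]
tool_rot: [-3.141, 0.001, 1.45]
force: [0.1, 0.3, 1.1]
grip_width: -0.0001
finger_force: 0.0
```

```bash
python3 - <<'E'
from mv import *
c=get_calibration("wrist");im=grab_frame("wrist")[:,:,::-1].copy()
print(observe()['position'],delta(hold([37.5,-86,70]),ori(TH,0)))
t=np.linspace(0,2*np.pi,60)
def pl(P,col,cl=False): cv2.polylines(im,[np.round(proj(c,P,True)).astype(int)],cl,col,1)
pl(np.array([hold([34*np.cos(a),-86+34*np.sin(a),54]) for a in t]),(0,255,0))
for y in(-129,-43): pl(np.array([hold(p) for p in((-44,y-7,50),(47,y-7,50),(47,y+7,50),(-44,y+7,50))]),(255,0,0),True)
for x in(-23,23): pl(np.array([rack((x,-48,48)),rack((x,48,48))]),(255,255,0))
pl(np.array([rack(p) for p in((-46,-62,0),(-46,62,0),(46,62,0),(46,-62,0))]),(255,0,255),True)
cv2.imwrite("pics/w1.png",im)
E
```

```text
[ 0.52975977 -0.04184921  0.15056347] [0.0066, 0.0007, 0.1611, 0.0002, 0.0003, -0.0007]
```

View pics/w1.png

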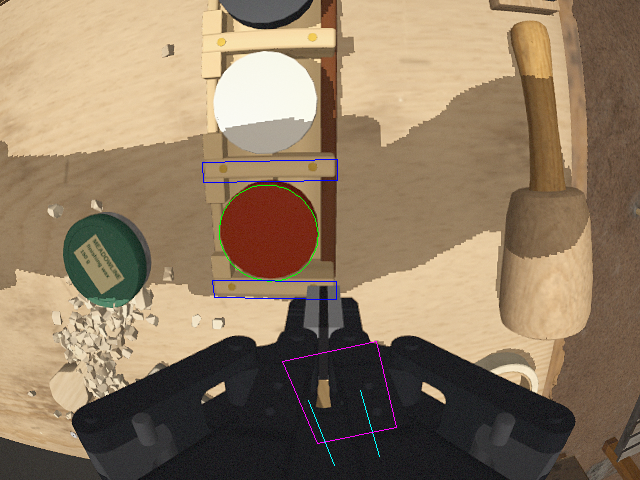

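>>> {"op": "play_rows", "data": {"deltas": [[0.0066,0.0,0.09,0,0,0,1],[0.0066,0.0,0.15,0,0,0,1],[0.0066,0.0,0.18,0,0,0,1],[0.0066,0.0,0.19,0,0,0,1],[0.0066,0.0,0.2,0,0,0,1],[0.0066,0.0,0.207,0,0,0,1],[0.0066,0.0,0.213,0,0,0,1],[0.0066,0.0,0.22,0,0,0,1],[0.0066,0.0,0.22,0,0,0,1],[0.0066,0.0,0.22,0,0,0,1]]}}

```text
clock: 2.75
position: [0.5304, -0.0371, 0.0401]
tool_rot: [3.141, -0.0, 1.451]
force: [-0.2, 0.2, -0.0]
grip_width: -0.0001
finger_force: 0.0
```

```bash
python3 - <<'E'
from mv import *
for n in("wrist","scene"): cv2.imwrite(f"pics/p_{n}.png",grab_frame(n)[:,:,::-1])
a=cv2.imread("pics/p_scene.png")[200:320,230:430];b=cv2.imread("pics/p_wrist.png")[100:400,150:500]
a=cv2.resize(a,(400,240));cv2.imwrite("pics/p.png",np.hstack([cv2.copyMakeBorder(a,0,60,0,0,0),b]))
o=observe();print(o["position"],o["force"])
E
```

```text
[ 0.5304666  -0.03712064  0.04016798] [-0.44116467  0.78586818  0.38938386]
```

View pics/p.png

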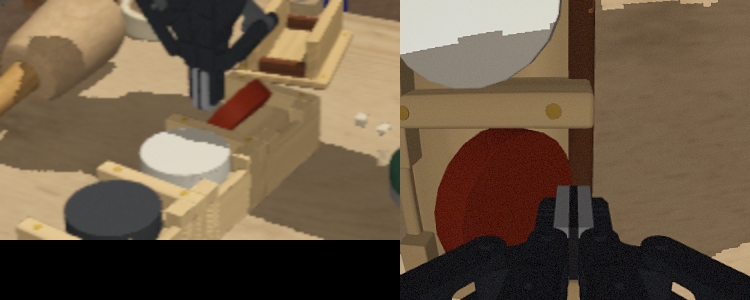

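>>> {"op": "play_rows", "data": {"deltas": [[0,0,-0.02,0,0,0,1],[0,0,-0.1,0,0,0,1],[0,0,-0.2,0,0,0,1],[0,0,-0.3,0,0,0,0.5],[0,0,-0.3,0,0,0,0.5],[0,0,-0.3,0,0,0,0.5]]}}

```text
clock: 3.45
position: [0.5308, -0.0374, 0.1918]
tool_rot: [3.139, 0.0, 1.451]
force: [0.5, -0.6, -0.9]
grip_width: 0.0421
finger_force: 0.0
```

```bash
python3 - <<'E'
from mv import *
for n in("wrist","scene","top"): 
    cv2.imwrite(f"pics/q_{n}.png",grab_frame(n)[:,:,::-1])
    if n=="wrist": c=get_calibration(n)
im=cv2.imread("pics/q_wrist.png");s=cv2.imread("pics/q_scene.png");cs=get_calibration("scene")
# tipped stone model: low edge at (35-?) : overlay several lean angles, lower rim bottom corner in well corner
t=np.linspace(0,2*np.pi,60)
def disc(th,face):
    th=np.radians(th); ax=np.array([np.sin(th),0,np.cos(th)]);e=np.array([-np.cos(th),0,np.sin(th)]);f=np.array([0,1,0])
    # under-face touches seat edge (2,36); lowest point of outer face touches z=8 floor or stop x=35
    # param: centre = edge pt + 9*ax + s*e
    P=np.array([2,-86,36.]);
    lo=lambda s:P+(s-34)*e
    s=max(-40,0); 
    # slide down until under-corner z=8 or upper corner x=35
    s1=34+(8-36)/np.sin(th); s2=34-(35-2-18*np.sin(th))/np.cos(th); s=max(s1,s2)
    C=P+9*ax+s*e
    return np.array([hold(C+face*9*ax+34*(np.cos(a)*e+np.sin(a)*f)) for a in t]),C,e,ax
for th,col in((50,(255,0,0)),(60,(0,255,0)),(70,(255,255,0))):
    for fc in(1,-1):
        P,C,e,ax=disc(th,fc)
        cv2.polylines(im,[np.round(proj(c,P,True)).astype(int)],False,col,1)
        cv2.polylines(s,[np.round(proj(cs,P)).astype(int)],False,col,1)
    print(th,C,C+34*e)
a=cv2.resize(s[220:300,300:400],None,fx=4,fy=4)
b=cv2.resize(im[150:350,170:370],None,fx=2,fy=2)
cv2.imwrite("pics/q.png",np.hstack([cv2.copyMakeBorder(a,0,80,0,0,0),b]))
E
```

```text
50 [  6.25082128 -86.          44.93558291] [-15.60395745 -86.          70.98109397]
60 [  8.96003617 -86.          41.94486373] [ -8.03996383 -86.          71.38972746]
70 [  9.01971527 -86.          43.0277304 ] [ -2.6089696 -86.         74.9772795]
```

View pics/q.png

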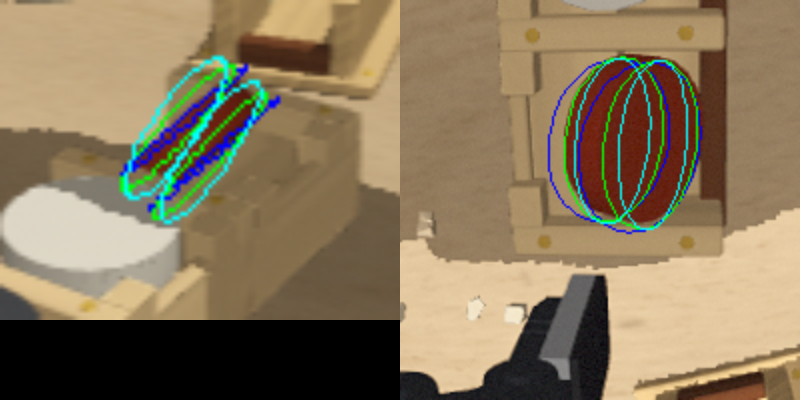

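```bash
python3 - <<'E'
from mv import *
print(delta(hold([-28,-85,112]),ori(TH,28)))
q=ori(TH,28);print(RH.inv().apply(q.as_matrix().T))
E
```

```text
[-0.0008, -0.129, 0.1549, -0.234, 0.0, 0.0001]
[[ 6.57484527e-18  1.00000000e+00  2.77555756e-17]
 [ 8.82947593e-01 -2.58694576e-17  4.69471563e-01]
 [ 4.69471563e-01  1.98619048e-17 -8.82947593e-01]]
```

>>> {"op": "play_rows", "data": {"deltas": [[0,-0.065,0.03,-0.06,0,0,0.6],[0,-0.129,0.08,-0.12,0,0,0.6],[0,-0.129,0.12,-0.18,0,0,0.6],[0,-0.129,0.1549,-0.234,0,0,0.6],[0,-0.129,0.1549,-0.234,0,0,0.6],[0,-0.129,0.1549,-0.234,0,0,0.6],[0,-0.129,0.1549,-0.234,0,0,0.6]]}}

```text
clock: 4.3
position: [0.4553, -0.0508, 0.1071]
tool_rot: [2.797, 0.096, 1.437]
force: [-0.6, -1.3, -1.6]
grip_width: 0.0341
finger_force: 0.0
```

```bash
python3 - <<'E'
from mv import *
print(delta(hold([0,-85,57.5]),ori(TH,28)))
c=get_calibration("wrist")
cv2.imwrite("pics/g_wrist.png",grab_frame("wrist")[:,:,::-1]);print(proj(c,[hold([-8,-85,71.4]),hold([0,-85,57.5])],True))
E
```

```text
[0.0544, 0.0348, 0.1128, -0.0689, 0.0445, 0.0124]
[[350.07301312 222.8608603 ]
 [353.27110735 213.0378559 ]]
```

View pics/g_wrist.png

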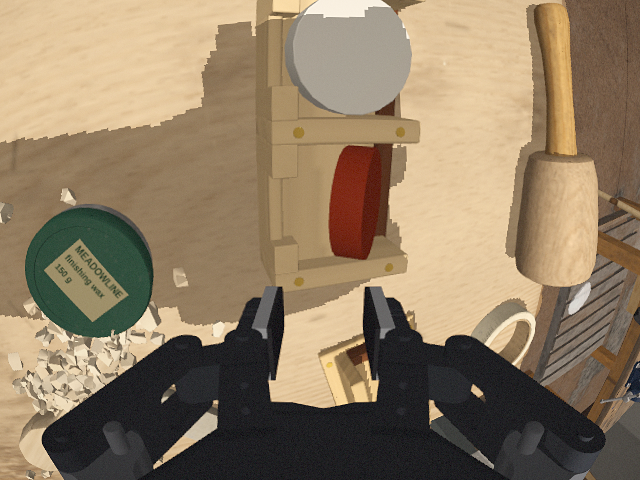

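```bash
python3 - <<'E'
from mv import *
o=observe();print(o["qpos"],o["qd"]);print(RH.inv().apply(o["position"]-HO), RH.inv().apply(R.from_euler("xyz",o["tool_rot"]).as_matrix().T))
E
```

```text
[ 0.42230101  0.45842281 -0.69961869  2.38186994  1.43245103  0.48114721
 -1.63077601] [-0.12800224 -0.05379916  0.24215847 -0.05187498 -0.32512638 -0.13068636
  0.31090308]
[-0.03731741 -0.10594625  0.1057741 ] [[ 0.01119632  0.99558573 -0.09318638]
 [ 0.94182115  0.02080813  0.33546974]
 [ 0.33592792 -0.09152093 -0.93743072]]
```

```bash
python3 - <<'E'
from mv import *
print(delta(hold([-13,-85,100]),ori(TH,20)))
E
```

```text
[0.0433, 0.0428, 0.0233, -0.0028, 0.0437, 0.0101]
```

>>> {"op": "play_rows", "data": {"deltas": [[0.0433,0.0428,0.0233,-0.0028,0.0437,0.0101,0.6],[0.0433,0.0428,0.0233,-0.0028,0.0437,0.0101,0.6],[0.0433,0.0428,0.0233,-0.0028,0.0437,0.0101,0.6],[0.0433,0.0428,0.0233,-0.0028,0.0437,0.0101,0.6],[0.0433,0.0428,0.0233,-0.0028,0.0437,0.0101,0.6],[0.0433,0.0428,0.0233,-0.0028,0.0437,0.0101,0.6]]}}

```text
clock: 4.95
position: [0.4822, -0.0338, 0.102]
tool_rot: [2.792, 0.003, 1.447]
force: [-0.7, -0.0, -1.1]
grip_width: 0.0343
finger_force: 0.0
```

```bash
cat > st.py <<'E'
from mv import *
o=observe();print(o["qpos"].round(3),o["qd"].round(3));print((RH.inv().apply(o["position"]-HO)*1e3).round(1), RH.inv().apply(R.from_euler("xyz",o["tool_rot"]).as_matrix().T).round(3)[1:].tolist(),o["force"])
E
python3 st.py; python3 -c "
from mv import *
print(delta(hold([-13,-85,100]),ori(TH,20)))
print(delta(hold([0,-85,57.5]),ori(TH,24)))"
```

```text
[ 0.443  0.489 -0.682  2.33   1.424  0.393 -1.592] [ 0.006  0.002 -0.005 -0.003  0.001 -0.001 -0.003]
[-11.1 -87.  102. ] [[0.94, -0.003, 0.342], [0.342, -0.005, -0.94]] [-0.67300169 -0.02471522 -1.05685291]
[0.0039, -0.005, 0.0024, 0.0002, 0.0023, -0.0013]
[0.0043, -0.0097, 0.0912, -0.0332, 0.0023, -0.0012]
```

>>> {"op": "play_rows", "data": {"deltas": [[0.0043,-0.007,0.025,-0.008,0.002,-0.001,0.6],[0.0043,-0.008,0.05,-0.018,0.002,-0.001,0.6],[0.0043,-0.009,0.07,-0.026,0.002,-0.001,0.6],[0.0043,-0.0097,0.0912,-0.0332,0.0023,-0.0012,0.6],[0.0043,-0.0097,0.0912,-0.0332,0.0023,-0.0012,0.6],[0.0043,-0.0097,0.0912,-0.0332,0.0023,-0.0012,0.6],[0.0043,-0.0097,0.0912,-0.0332,0.0023,-0.0012,0.6]]}}

```text
clock: 5.65
position: [0.4938, -0.0334, 0.0579]
tool_rot: [2.722, -0.0, 1.45]
force: [-0.1, 0.8, -0.8]
grip_width: 0.0342
finger_force: 0.0
```

```bash
python3 st.py; python3 - <<'E'
from mv import *
print(delta(hold([0,-85,57.5]),ori(TH,24)))
im=grab_frame("wrist")[:,:,::-1][80:400,150:500];s=grab_frame("scene")[:,:,::-1][180:300,270:420]
cv2.imwrite("pics/k.png",np.hstack([cv2.resize(s,(400,320)),im]))
E
```

```text
[ 0.466  0.642 -0.733  2.373  1.924  0.523 -2.051] [ 0.    -0.005 -0.    -0.001  0.009  0.003 -0.009]
[  0.4 -85.1  57.9] [[0.913, -0.001, 0.407], [0.407, 0.0, -0.913]] [-0.06495721  0.80934225 -0.76425072]
[0.0003, -0.0011, 0.0005, 0.0002, -0.0, -0.0004]
```

View pics/k.png

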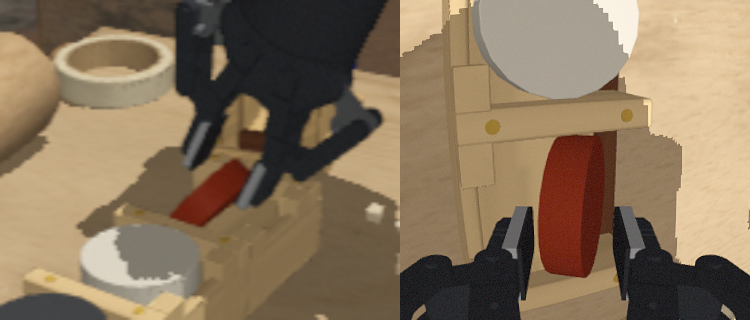

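>>> {"op": "play_rows", "data": {"deltas": [[0,0,0,0,0,0,1],[0,0,0,0,0,0,1],[0,0,0,0,0,0,1],[0,0,0,0,0,0,1],[0,0,0,0,0,0,1],[0,0,0,0,0,0,1]], "newtons": 50}}

```text
clock: 6.35
position: [0.4942, -0.0334, 0.0578]
tool_rot: [2.721, -0.0, 1.45]
force: [-0.0, -0.0, 7.6]
grip_width: 0.0173
finger_force: 48.3
```

```bash
python3 st.py; python3 - <<'E'
from mv import *
r0=R.from_euler("xyz",observe()["tool_rot"]);z=RH.apply([0,0,1])
print((r0.inv().apply(RH.apply([-.0, 0,.1]))/.5).round(4))
E
```

```text
[ 0.467  0.643 -0.734  2.372  1.927  0.524 -2.052] [-0.001 -0.001  0.     0.001  0.001  0.001 -0.   ]
[  0.8 -85.1  57.8] [[0.913, -0.001, 0.408], [0.408, 0.0, -0.913]] [-0.02394545 -0.04276043  7.56383123]
[ 1.000e-04  8.160e-02 -1.826e-01]
```

>>> {"op": "play_rows", "data": {"deltas": [[0,0.012,-0.027,0,0,0,1],[0,0.03,-0.068,0,0,0,1],[0,0.05,-0.11,0.02,0,0,1],[0,0.065,-0.146,0.07,0,0,1],[0,0.0816,-0.1826,0.13,0,0,1],[0,0.0816,-0.1826,0.2,0,0,1],[0,0.0816,-0.1826,0.2,0,0,1],[0,0.0816,-0.1826,0.2,0,0,1]]}}

```text
clock: 7.15
position: [0.493, -0.0311, 0.1594]
tool_rot: [3.119, 0.003, 1.452]
force: [-0.3, -1.9, -3.2]
grip_width: 0.0173
finger_force: 47.9
```

```bash
python3 st.py; python3 - <<'E'
from mv import *
print(delta(rack([0,0,170]),ori(TR,0)))
for n in("wrist","scene"): cv2.imwrite(f"pics/l_{n}.png",grab_frame(n)[:,:,::-1])
im=cv2.imread("pics/l_wrist.png")[80:400,150:500];s=cv2.imread("pics/l_scene.png")[120:290,250:450]
cv2.imwrite("pics/l.png",np.hstack([cv2.resize(s,(400,320)),im]))
E
```

```text
[ 0.555  0.515 -0.815  1.997  0.524  0.825 -0.675] [ 0.616  0.688 -0.674 -1.162 -1.547  1.733  1.767]
[ -0.6 -83.  159.4] [[1.0, 0.001, 0.022], [0.022, -0.003, -1.0]] [-0.29925297 -1.87770846 -3.15826393]
[-0.39, 0.1187, -0.0172, 0.0104, 0.003, -0.1232]
```

View pics/l.png

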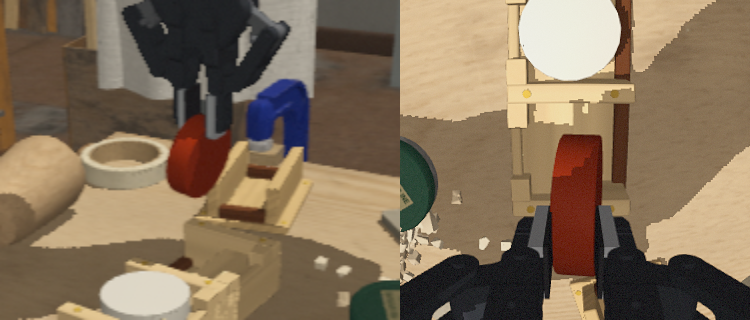

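>>> {"op": "play_rows", "data": {"deltas": [[-0.39,0.1187,-0.0172,0.0104,0.003,-0.1232,1],[-0.39,0.1187,-0.0172,0.0104,0.003,-0.1232,1],[-0.39,0.1187,-0.0172,0.0104,0.003,-0.1232,1],[-0.39,0.1187,-0.0172,0.0104,0.003,-0.1232,1],[-0.39,0.1187,-0.0172,0.0104,0.003,-0.1232,1],[-0.39,0.1187,-0.0172,0.0104,0.003,-0.1232,1],[-0.39,0.1187,-0.0172,0.0104,0.003,-0.1232,1],[-0.39,0.1187,-0.0172,0.0104,0.003,-0.1232,1]]}}

```text
clock: 8.05
position: [0.5284, -0.2326, 0.1687]
tool_rot: [3.139, 0.005, 1.707]
force: [0.5, -0.3, -2.1]
grip_width: 0.0167
finger_force: 48.2
```

```bash
python3 st.py; python3 - <<'E'
from mv import *
print(delta(rack([0,0,75]),ori(TR,0)))
c=get_calibration("wrist");im=grab_frame("wrist")[:,:,::-1].copy()
def pl(P,col,cl=False): cv2.polylines(im,[np.round(proj(c,P,True)).astype(int)],cl,col,1)
for x in(-23,23): pl(np.array([rack((x,-48,48)),rack((x,48,48))]),(255,255,0))
pl(np.array([rack(p) for p in((-46,-62,0),(-46,62,0),(46,62,0),(46,-62,0))]),(255,0,255),True)
cv2.imwrite("pics/r1.png",im)
E
```

```text
[ 0.884  0.646 -0.841  1.763  0.571  0.99  -0.045] [-0.001 -0.     0.001 -0.008 -0.004  0.004  0.007]
[  58.5 -278.8  168.7] [[0.967, 0.254, 0.003], [0.004, -0.004, -1.0]] [ 0.52123366 -0.32913313 -2.11410586]
[0.0025, 0.0003, 0.1874, 0.0012, 0.0022, -0.0012]
```

View pics/r1.png

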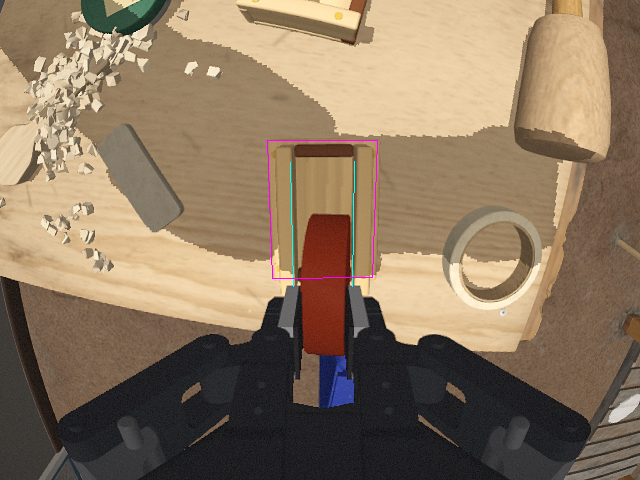

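```bash
python3 - <<'E'
from mv import *
c=get_calibration("top");s=get_calibration("scene")
for z in(.02,.06,.1,.14,.18):
    P=ray(c,[(504,227),(525,222),(592,225)],z);print(z,((P-RO)@RR.as_matrix()*1e3).round()[:,:2].tolist(),proj(s,P).round().tolist())
E
```

```text
0.02 [[26.0, -94.0], [29.0, -128.0], [7.0, -232.0]] [[377.0, 200.0], [380.0, 194.0], [399.0, 179.0]]
0.06 [[23.0, -81.0], [25.0, -114.0], [5.0, -214.0]] [[378.0, 184.0], [380.0, 179.0], [399.0, 165.0]]
0.1 [[20.0, -69.0], [22.0, -100.0], [2.0, -196.0]] [[378.0, 168.0], [381.0, 164.0], [400.0, 151.0]]
0.14 [[16.0, -57.0], [19.0, -87.0], [-0.0, -178.0]] [[378.0, 151.0], [381.0, 147.0], [400.0, 136.0]]
0.18 [[13.0, -44.0], [15.0, -73.0], [-3.0, -160.0]] [[379.0, 133.0], [381.0, 130.0], [400.0, 120.0]]
```

>>> {"op": "play_rows", "data": {"deltas": [[0.0025,0,0.08,0,0,0,1],[0.0025,0,0.15,0,0,0,1],[0.0025,0,0.185,0,0,0,1],[0.0025,0,0.195,0,0,0,1],[0.0025,0,0.202,0,0,0,1],[0.0025,0,0.206,0,0,0,1],[0.0025,0,0.206,0,0,0,1],[0.0025,0,0.206,0,0,0,1]]}}

```text
clock: 8.9
position: [0.5289, -0.2335, 0.0666]
tool_rot: [3.138, 0.005, 1.705]
force: [0.5, 0.2, -1.3]
grip_width: 0.017
finger_force: 48.2
```

No contact yet (weight only); continue in 1–2 mm steps.

>>> {"op": "play_rows", "data": {"deltas": [[0,0,0.003,0,0,0,1],[0,0,0.006,0,0,0,1],[0,0,0.008,0,0,0,1],[0,0,0.008,0,0,0,1],[0,0,0.008,0,0,0,1]]}}

```text
clock: 9.4
position: [0.5296, -0.2334, 0.0627]
tool_rot: [3.137, 0.005, 1.705]
force: [0.8, -0.1, 10.4]
grip_width: 0.0169
finger_force: 47.9
```

>>> {"op": "play_rows", "data": {"deltas": [[0,0,-0.001,0,0,0,0.75],[0,0,-0.001,0,0,0,0.7],[0,0,-0.001,0,0,0,0.65],[0,0,-0.001,0,0,0,0.55],[0,0,-0.001,0,0,0,0.45],[0,0,-0.001,0,0,0,0.4],[0,0,-0.03,0,0,0,0.4],[0,0,-0.1,0,0,0,0.4],[0,0,-0.2,0,0,0,0.4],[0,0,-0.25,0,0,0,0.4]]}}

```text
clock: 10.4
position: [0.5292, -0.2325, 0.1913]
tool_rot: [3.136, 0.005, 1.706]
force: [0.4, 0.6, -0.3]
grip_width: 0.0516
finger_force: 0.0
```

```bash
python3 - <<'E'
from mv import *
for n in("top","scene"): cv2.imwrite(f"pics/f_{n}.png",grab_frame(n)[:,:,::-1])
w=cv2.resize(grab_frame("wrist")[:,:,::-1][100:400,150:500],(350,300))
s=cv2.imread("pics/f_scene.png")[160:360,225:425]
cv2.imwrite("pics/f.png",np.hstack([cv2.resize(s,(300,300)),w]))
E
```

```text
(no output)
```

View pics/f.png

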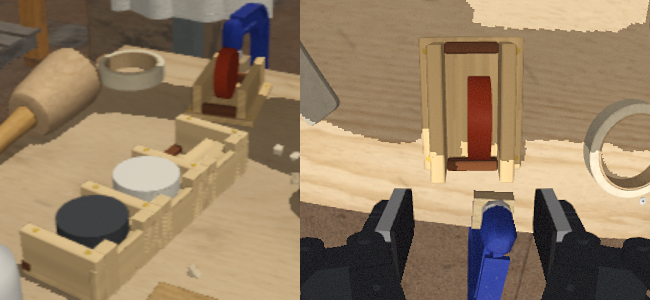

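The stone is standing on edge in the slot, and the grey and white stones are in their pockets with the arm clear.

```bash
python3 -c "
from workcell import *
print(job_done())"
```

```text
the job is handed in; nothing more can be done
None
```

The red stone was tipped up by its rim, gripped by the raised edge and set standing on edge in the drying-rack slot; the grey and white stones stayed in their pockets, and the job was handed in at about 10.5 s on the robot's clock.

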